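# Scrap the cracked deep socket through the bin's sprung flap

### The arm

A 6-joint arm with a two-finger parallel gripper is mounted at the origin on the work surface. World frame = base frame: x ahead of the robot, y to its left, z up, the work surface at z = 0. Lengths are in m, angles in rad, forces in N, time in s.
With the tool pointing down it reaches from about 0.225 to 0.875 m from the base axis. Payload 3.4 kg.
Tool frame: the origin (TCP) lies on the centre line of the jaws, within the pads' length; the fingertips stand 11 mm ahead of it and the grasp point (between the pads) lies 8 mm behind it; z points along the fingers, y is the line along which they close (so a half turn about z gives the same grasp; the last joint's range is limited). The gripper opens to 85 mm and grips with 20 to 120 N. Pads are 22 mm wide; open, the fingers measure 114 mm over their backs; the gripper's body (76 mm by 85 mm) begins 54 mm behind the grasp point. The pads swing forward as they close: fully open they stand 13 mm farther back than shut.
Start: joints at [-1.264, 0.276, 1.505, -0, 1.361, -0.121], TCP at [0.239, -0.523, 0.242] pointing down, gripper open.
Joint ranges: [-2.89, 2.89], [-0.75, 2.08], [0.22, 2.7], [-1.18, 4.32], [0.11, 2.71], [-2.7, 2.7]. Speed limits (rad/s): [2.57, 2.57, 3.14, 3.14, 3.14, 3.14].

### API

Orientations are given as a unit quaternion [w, x, y, z].
In Python, from rig import manip, eyes, job gives the robot as it stands.
- The arm moves only by the tool drive_tool, never from a script. Its argument "rows" is a list of rows, each a list of 3 entries, a list of its own where there are three numbers: the turn, a rotation vector about the world's x, y, z in rad, then the shift along the world's x, y, z in cm, then the finger opening in cm, from 0 to 8.54. A call has 1 to 8 rows; each row shifts and turns the commanded pose from where the row before left it; what a row does not reach is not made up. A row lasts 1/8 s, in which the tool goes at most 62.5 mm and 10.7 degrees, less where a joint would pass 70% of its speed; a pose out of reach is approached as far as the arm can. A call is refused whole if a number of a shift passes 6.25 or a number of a turn 0.188, either way. A call with a gripper value outside its range is refused whole. The fingers move at their own pace and stop on an object; "force" is the grip in N (left out, the last holds). Time passes only in rows, so rows that do not move let the fingers close. It gives the time, the measured TCP pose, the force, the opening and the grip force at its end, in the units of the state.
- manip.get_state(): the state, without advancing time (a new reading comes with each control period).
- eyes.get_image(name): name is "scene" or "top"; returns the picture (420x560x3 uint8, red, green, blue); there is no depth.
- eyes.get_calibration(name): a dict with "camera_matrix" (3x3 intrinsics, pixels), "view" (4x4, takes a point from world to camera coordinates). Camera axes: x right, y up, looking along -z (the intrinsics and any distortion apply to the point x, -y, -z); pixel columns grow to the right and rows downward; lengths in m; the calibration is good to about 2 mm. A picture is of the moment at which its call begins. get_calibration takes no time and is no camera call.
- job.sign_off(): hands the job in; it is judged then, once.
The state is a dict: "clock": time; "qpos": joint angles; "qd": joint speeds; "effort": joint torques, N m; "position": TCP position; "ee_rot": TCP orientation; "contact_force": force on the tool from outside, world axes, zero at the start; "moment": the same for the moment, N m; "width": finger opening in m; "gripper_force": force on a finger pad.
Only numpy, scipy, OpenCV 4.12 (cv2) and the standard library are available. Lean on these libraries where they do the work, as an engineer would, in place of code of your own. Each camera call takes 0.05 s, during which the arm holds its last target. There are 200 camera calls.

### The job

The deep socket, the tall one of the three standing on the bench, is cracked and goes for scrap. Push it down through the sprung flap in the sloping lid of the steel scrap bin, keep the flap pressed open until the socket is well inside, then let it drop in and let the flap spring fully shut. Leave the other sockets and all the tools where they are.

Things in the scene. Friction and masses are not known exactly. Their poses are not given: they have to be found in the camera images.
- deep_socket_center (a point): the cracked deep socket: a plain steel cylinder 34 mm in diameter, 66 mm tall (the other two sockets: same diameter, 32 mm tall), about 0.17 kg, standing upright on the bench, open hex end up. This point is on its axis, half-way up, 33 mm above its underside; z axis along the socket
- scrap_bin: stainless steel scrap bin, screwed to the bench: 235 mm deep (x), 240 mm wide (y). Origin at the centre of its underside; -x is its front. Its lid slopes up at 18 degrees from 160 mm high at the front to 236 mm at the back; the mouth in it is closed by the flap. Walls and lid 3 to 4 mm thick; empty inside, floor 4 mm above the bench
- bin_mouth (a point): centre of the mouth, in the plane of the lid (bin frame x -8, z 196 mm), axes as the bin's. The mouth is 180 mm wide (y) and 130 mm long down the slope; seen from above it reaches 62 mm to the front of this point (lid there 20 mm lower) and 62 mm to the back (lid there 20 mm higher)
- flap_hinge (a point): middle of the flap's hinge rod, along the back (higher) edge of the mouth, parallel to the bin's y. The flap reaches 130 mm from here down the slope to its free front edge. A thing let go with the flap's edge on it can be pinched against the front of the mouth; with the fingers reaching some 50 mm down into the mouth and holding the flap back, it drops free
- bin_flap (a joint): angle of the flap that fills the mouth, rad: 0 is shut, level with the lid; it grows as the flap is pushed down into the bin, to 1.25 (hanging almost straight down). A spring shuts it: about 5 N pressed 70 mm from the hinge starts to open it, about 8 N holds it at 1 rad; the socket's own weight does not open it
- short_socket_a: a short steel socket, 34 mm in diameter and 32 mm tall, standing upright; a bystander; origin at the centre of its underside
- short_socket_b: a second short steel socket like the other, 34 mm in diameter and 32 mm tall; a bystander; origin at the centre of its underside
- ratchet: ratchet handle, 180 mm long, lying flat, up to 24 mm high; a bystander; origin at the middle of its underside, x axis towards its head
- pliers: red-handled pliers, 190 mm long and about 66 mm across the handles, lying flat, 14 mm high; a bystander; origin at about the middle of their underside, x axis towards the jaws
- level: aluminium spirit level standing on edge, 400 mm long (along its x axis), 24 mm wide, 48 mm high; a bystander; origin at the centre of its underside
- funnel: blue plastic funnel standing mouth down, 124 mm across, 135 mm high; a bystander; origin at the centre of its underside
- jar: small glass jar of screws with a steel lid, 68 mm in diameter, 90 mm high; a bystander; origin at the centre of its underside
- socket_case: closed stainless steel socket set case, 200 x 300 mm and 64 mm high, press-button latches and a carrying handle on its -x side; a bystander; origin at the centre of its underside
Mind the look-alikes: they are no part of the job. What is shaped like the part that bears deep_socket_center but green, orange or purple is not meant.

How it is judged:
By the outcome, as a careful person would: the job done as asked, in the order asked, and still so for the second after the job is handed in, with the robot touching nothing.
It also fails if it takes over 45 s, if anything falls off the work surface, if the arm or the gripper's body presses on something with over 40 N, if the wrist force passes 120 N, or if a joint passes its speed limit or range.

## Working session

There is one attempt and no reset: what is moved stays moved. The work goes in short steps, Python scripts to look and compute and a tool call to move; the robot and the scene stay as the last step left them, time stands still between calls to the robot, and variables do not carry over. Pictures are saved under pics/ and viewed, at most 10 in all, crops included, and the job is handed in when it is done.

Besides the shell and the picture viewer there is one more tool, called after "Call:" as name(argument=value, ...), one argument or row to a line, values as JSON. drive_tool: Moves the arm, as the interface text tells. Its arguments: {"type":"object","properties":{"rows":{"type":"array"},"force":{"type":"number"}},"required":["rows"]}

```bash
mkdir -p pics
cat > h.py <<'E'
import numpy as np,cv2
from rig import manip,eyes,job
def save(n,f):
    im=eyes.get_image(n); cv2.imwrite('pics/'+f,im[:,:,::-1]); return im
def ray(n,u,v):
    c=eyes.get_calibration(n);K=np.array(c["camera_matrix"]);V=np.array(c["view"])
    d=np.linalg.inv(K)@[u,v,1.];d=np.array([d[0],-d[1],-d[2]])
    R=V[:3,:3];return -R.T@V[:3,3],R.T@d
def onz(n,u,v,z):
    o,d=ray(n,u,v);return (o+d*(z-o[2])/d[2]).round(4)
def proj(n,p):
    c=eyes.get_calibration(n);K=np.array(c["camera_matrix"]);V=np.array(c["view"])
    q=V[:3,:3]@p+V[:3,3];q=K@[q[0],-q[1],-q[2]];return (q[:2]/q[2]).round(1)
def tri(a,b):
    (o1,d1),(o2,d2)=ray(*a),ray(*b)
    s=np.linalg.lstsq(np.c_[d1,-d2],o2-o1,rcond=None)[0]
    p,q=o1+d1*s[0],o2+d2*s[1];return ((p+q)/2).round(4),np.linalg.norm(p-q).round(4)
E
python3 - <<'E'
from h import *
a=save('scene','s0.png');b=save('top','t0.png')
for n in('scene','top'):
    c=eyes.get_calibration(n);print({k:v for k,v in c.items()})
print(manip.get_state())
E
```

```text
{'camera_matrix': array([[539.61664862,   0.        , 281.00026761],
       [  0.        , 539.61664862, 208.85653296],
       [  0.        ,   0.        ,   1.        ]]), 'view': array([[ 0.76746397,  0.64096109, -0.01295924, -0.41101326],
       [-0.36987864,  0.45920917,  0.80766127,  0.15884123],
       [ 0.52363045, -0.61505758,  0.58950431, -1.68690904],
       [ 0.        ,  0.        ,  0.        ,  1.        ]])}
{'camera_matrix': array([[474.24213424,   0.        , 288.1004548 ],
       [  0.        , 474.24213424, 211.5459124 ],
       [  0.        ,   0.        ,   1.        ]]), 'view': array([[-0.02208166, -0.9997077 ,  0.00984424, -0.11326864],
       [ 0.99054569, -0.02054366,  0.13563629, -0.6342183 ],
       [-0.13539441,  0.01274625,  0.99070979, -1.39554728],
       [ 0.        ,  0.        ,  0.        ,  1.        ]])}
{'clock': 0.1, 'qpos': array([-1.26398806e+00,  2.76528247e-01,  1.50601346e+00, -3.43389137e-06,
        1.36071049e+00, -1.20946425e-01]), 'qd': array([ 0.00057889, -0.00224588, -0.0048924 , -0.00087778,  0.00013153,
       -0.00049329]), 'effort': array([ 1.10332028e-03, -4.17700589e+01, -2.46405065e+01, -2.29407615e-04,
        5.82613080e-03, -4.87623808e-06]), 'position': array([ 0.2384087 , -0.52274049,  0.24152544]), 'ee_rot': array([-8.26031230e-04,  9.77214881e-01,  2.12250766e-01, -7.86717646e-05]), 'contact_force': array([ 0.13219904,  0.03684573, -0.06854586]), 'moment': array([ 0.02689961,  0.00665389, -0.06672992]), 'gripper_force': 0.0, 'width': 0.08512339437838269}
```

View pics/s0.png

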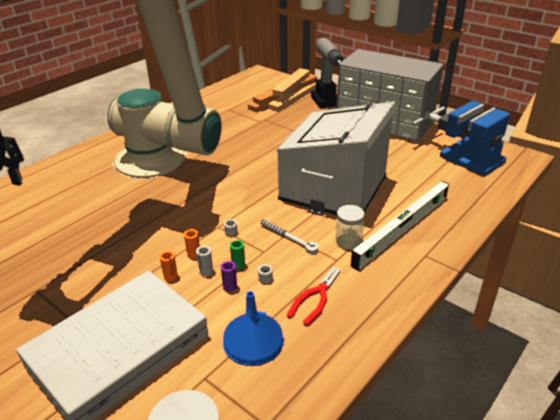

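View pics/t0.png

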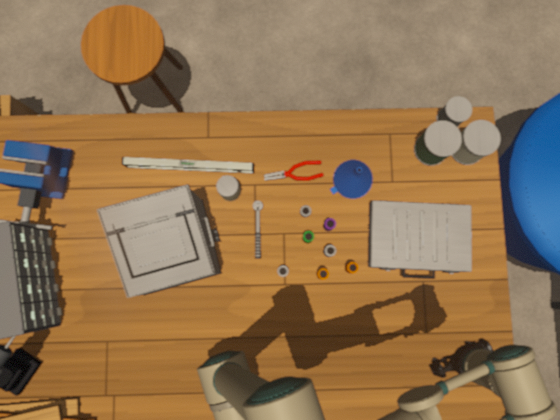

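The candidates standing near the middle, by pixel in the scene view:
- Grey tall (205,262).
- Tall decoys: orange (168,267) and (191,243), green (237,254), purple (229,276).
- Grey short (231,228) and (265,273).

I choose the grey tall one, at (330,251) in the top view, and check it in a crop together with the bin.

Run:
```python
import cv2,numpy as np
s=cv2.imread('pics/s0.png');t=cv2.imread('pics/t0.png')
f=lambda im,x,y,w,h,k:cv2.resize(im[y:y+h,x:x+w],None,fx=k,fy=k,interpolation=cv2.INTER_CUBIC)
A=f(s,270,90,130,130,3);B=f(t,92,176,130,130,3)
C=f(s,150,210,130,60*1+30,3);C=f(s,155,215,130,65,3);D=f(t,270,195,130,65,3)
D=f(t,265,200,130,65,3)
cv2.imwrite('pics/c0.png',np.vstack([np.hstack([A,B]),np.hstack([C,D])]))
```

```text
(no output)
```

View pics/c0.png

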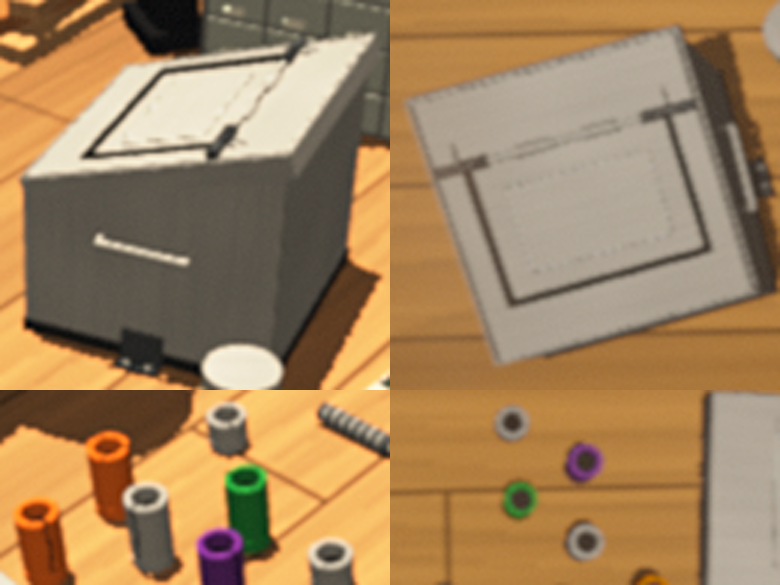

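Run:
```python
from h import *
T=lambda x,y:(92+x/3-130,176+y/3)  # top crop B
for nm,(x,y),z in [('FL',(512,302),.176),('FR',(708,247),.176),('HL',(463,162),.216),('HR',(668,108),.216),
  ('LidFL',(497,362),.16),('LidFR',(772,290),.16),('LidBL',(405,100),.236),('LidBR',(680,28),.236)]:
    print(nm,onz('top',*T(x,y),z))
D=lambda x,y:(265+(x-390)/3,200+(y-390)/3); C=lambda x,y:(155+x/3,215+(y-390)/3)
for nm,d,c in [('grey',(585,541),(147,496)),('green',(520,500),(247,478)),('purple',(585,462),(221,541)),('short',(512,423),(331,551))]:
    print(nm,tri(('top',*D(*d)),('scene',*C(*c))))
print('or',onz('top',323,273,.066),onz('top',352,267,.066),'shortb',onz('top',283,271,.032))
S=lambda x,y:(270+x/3,90+y/3)
# scene: mouth front corners (88,155),(160,72) ; hinge ends (215,148),(293,55)
for a,z in [((88,155),.176),((160,72),.176),((218,148),.216),((293,52),.216)]: print(onz('scene',*S(*a),z))
```

```text
FL [0.4452 0.2975 0.176 ]
FR [0.4906 0.122  0.176 ]
HL [0.5683 0.3307 0.216 ]
HR [0.6126 0.1507 0.216 ]
LidFL [0.3919 0.3148 0.16  ]
LidFR [0.451  0.0665 0.16  ]
LidBL [0.6216 0.3756 0.236 ]
LidBR [0.6807 0.1366 0.236 ]
grey (array([ 0.5117, -0.2471,  0.0608]), np.float64(0.0035))
green (array([ 0.5545, -0.1833,  0.0595]), np.float64(0.0053))
purple (array([ 0.5909, -0.249 ,  0.0612]), np.float64(0.0054))
short (array([ 0.6361, -0.1792,  0.0278]), np.float64(0.0049))
or [ 0.4443 -0.225   0.066 ] [ 0.4599 -0.311   0.066 ] shortb [ 0.4531 -0.1076  0.032 ]
[0.4968 0.1241 0.176 ]
[0.4507 0.292  0.176 ]
[0.6171 0.1428 0.216 ]
[0.5682 0.3328 0.216 ]
```

Call:
drive_tool(
  rows=[
    [[0,0,-0.09],[3.8,3.8,0],8.54],
    [[0,0,-0.093],[4,4,0],8.54],
    [[0,0,0],[4,4,-1],8.54],
    [[0,0,0],[4,4,-2],8.54],
    [[0,0,0],[4,4,-2],8.54],
    [[0,0,0],[4,4,-2],8.54],
    [[0,0,0],[3.5,3.5,-2],8.54],
    [[0,0,0],[0,0,0],8.54],
  ],
  force=50,
)

```text
clock: 1.1
position: [0.5123, -0.2468, 0.1501]
ee_rot: [-0.002, 0.992, 0.124, -0.001]
contact_force: [-1.5, -0.9, 0.9]
width: 0.0855
gripper_force: 0.0
```

Run:
```python
from h import *
print(onz('top',330,250.3,.066),onz('scene',204,250.3,.066),proj('scene',np.array([.512,-.247,0])),proj('top',np.array([.512,-.247,.066])))
im=save('scene','s1.png');t=save('top','t1.png')
f=lambda im,x,y:cv2.resize(im[y:y+150,x:x+130],None,fx=3,fy=3,interpolation=cv2.INTER_CUBIC)
cv2.imwrite('pics/c1.png',np.hstack([f(im,140,170),f(t,265,180)])[:,:,::-1])
```

```text
[ 0.5104 -0.2479  0.066 ] [ 0.5177 -0.2496  0.066 ] [205.9 270.2] [329.7 249.8]
```

View pics/c1.png

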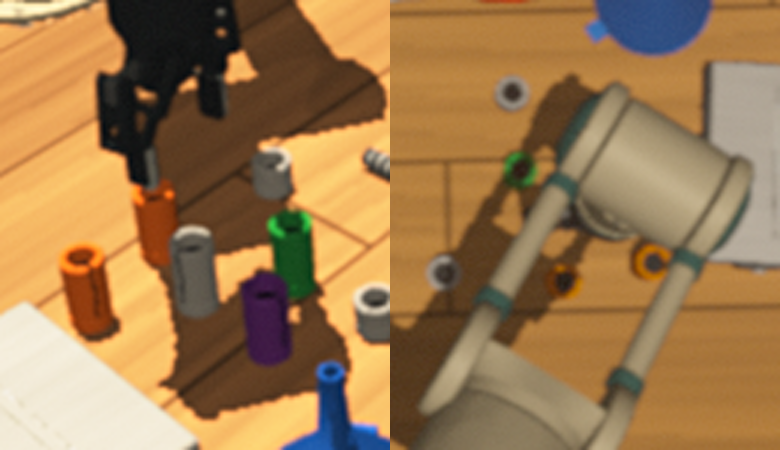

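The grey deep socket stands between the decoys with its base at about (206,271) in the scene, where I predicted it. The jaws are above it along the free direction, so I descend.

Call:
drive_tool(
  rows=[
    [[0,0,0],[0,-0.1,-4],8.54],
    [[0,0,0],[0,0,-3],8.54],
    [[0,0,0],[0,0,-2],8.54],
    [[0,0,0],[0,0,-2.1],8.54],
    [[0,0,0],[0,0,0],8.54],
  ],
)

```text
clock: 1.82
position: [0.5098, -0.2521, 0.0406]
ee_rot: [-0.001, 0.993, 0.121, -0.001]
contact_force: [-0.6, -0.0, -0.3]
width: 0.0855
gripper_force: 0.0
```

Call:
drive_tool(
  rows=[
    [[0,0,0],[0,0,0],5],
    [[0,0,0],[0,0,0],4],
    [[0,0,0],[0,0,0],3],
    [[0,0,0],[0,0,0],2.5],
    [[0,0,0],[0,0,0],2.5],
    [[0,0,0],[0,0,0],2.5],
  ],
  force=50,
)

```text
clock: 2.58
position: [0.512, -0.2514, 0.0424]
ee_rot: [0.001, 0.993, 0.122, 0.0]
contact_force: [-1.9, 0.1, 7.0]
width: 0.033
gripper_force: 49.6
```

Call:
drive_tool(
  rows=[
    [[0,0,0],[0,0,2],2.5],
    [[0,0,0],[0,0,4],2.5],
    [[0,0,0],[0,0,4],2.5],
    [[0,0,0],[0,0,0],2.5],
  ],
)

```text
clock: 3.08
position: [0.5136, -0.2524, 0.1444]
ee_rot: [0.002, 0.992, 0.122, 0.003]
contact_force: [0.1, -0.8, -2.1]
width: 0.0331
gripper_force: 49.9
```

Run:
```python
from h import *
im=save('scene','s2.png')
cv2.imwrite('pics/c2.png',cv2.resize(im[130:310,110:310],None,fx=3,fy=3,interpolation=cv2.INTER_CUBIC)[:,:,::-1])
print(manip.get_state())
```

```text
{'clock': 3.125, 'qpos': array([-5.78304375e-01,  3.40685113e-01,  1.67166334e+00, -2.38726411e-04,
        1.12651013e+00,  7.47434299e-01]), 'qd': array([-0.00170849,  0.03348109,  0.05204077,  0.00050509,  0.00179277,
       -0.00026061]), 'effort': array([ 1.76202238e-02, -4.54580534e+01, -2.37370384e+01,  1.96372013e-03,
       -8.86044558e-02, -9.15760029e-05]), 'position': array([ 0.51208239, -0.25147509,  0.14224869]), 'ee_rot': array([9.63963994e-04, 9.92495543e-01, 1.22273120e-01, 9.75285501e-04]), 'contact_force': array([-0.72937367,  1.03145437, -2.67980988]), 'moment': array([ 0.052177  , -0.00859257, -0.02411782]), 'gripper_force': 49.89963233470917, 'width': 0.03300984977277244}
```

View pics/c2.png

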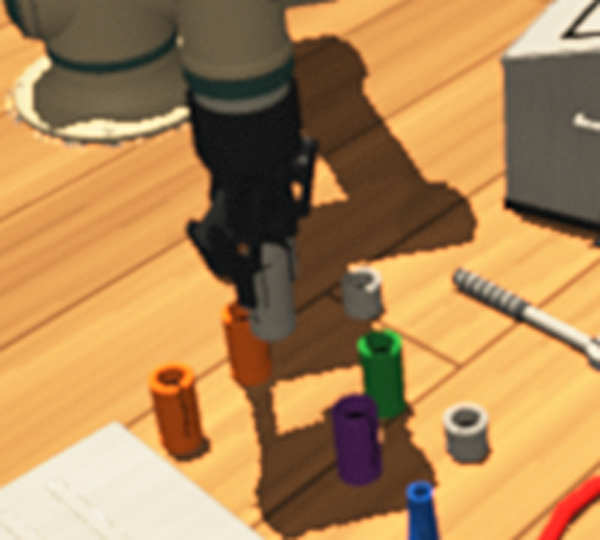

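The socket is held upright with its bottom at scene (201,240), and the neighbours are undisturbed.

Call:
drive_tool(
  rows=[
    [[0,0,0],[0,0,5],2.5],
    [[0,0,0],[0,2,5],2.5],
    [[0,0,0],[0,4,4],2.5],
    [[0,0,0],[0,5,3],2.5],
    [[0,0,0],[0,5.5,2],2.5],
    [[0,0,0],[0,5.5,0],2.5],
    [[0,0,0],[0,5.5,0],2.5],
    [[0,0,0],[0,5.5,0],2.5],
  ],
)

```text
clock: 4.12
position: [0.5106, 0.0805, 0.329]
ee_rot: [-0.0, 0.993, 0.122, -0.002]
contact_force: [1.0, -0.7, -1.1]
width: 0.0331
gripper_force: 50.2
```

Call:
drive_tool(
  rows=[
    [[0,0,0],[-0.4,5.5,0],2.5],
    [[0,0,0],[-0.4,5,0],2.5],
    [[0,0,0],[0,3.3,0],2.5],
    [[0,0,0],[0,0,0],2.5],
    [[0,0,0],[0,0,0],2.5],
  ],
)

```text
clock: 4.75
position: [0.5031, 0.2162, 0.3296]
ee_rot: [0.001, 0.993, 0.122, -0.002]
contact_force: [-0.6, -0.8, -1.3]
width: 0.0328
gripper_force: 50.3
```

Run:
```python
from h import *
im=save('scene','s3.png');t=save('top','t3.png')
f=lambda im,x,y:cv2.resize(im[y:y+200,x:x+133],None,fx=3,fy=3,interpolation=cv2.INTER_CUBIC)
cv2.imwrite('pics/c3.png',np.hstack([f(im,270,10),f(t,90,160)])[:,:,::-1])
s=manip.get_state();print(s['position'],s['ee_rot'],s['qpos'],s['contact_force'],s['moment'])
p=s['position'];print(proj('scene',p-[0,0,.042]),proj('scene',np.array([.504,.217,.187])))
```

```text
[0.50340864 0.21568891 0.33044008] [ 5.05913879e-04  9.92589546e-01  1.21511111e-01 -8.86737417e-04] [ 2.78205290e-01  1.98825497e-01  1.39517725e+00 -7.23412697e-04
  1.54949934e+00  1.60539332e+00] [-0.2355131  -1.01737651 -1.62678255] [ 0.01509619  0.00025149 -0.01764704]
[323.8  90.2] [323.  125.6]
```

View pics/c3.png

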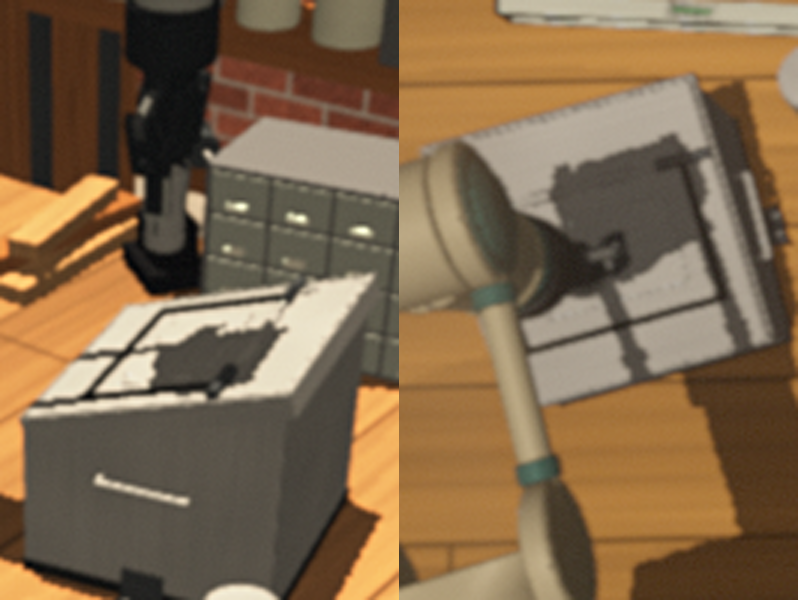

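The socket bottom is at scene (325,93), over the front-middle of the mouth, close to the predicted (324,90). I push down.

Call:
drive_tool(
  rows=[
    [[0,0,0],[0,0,-4],2.5],
    [[0,0,0],[0,0,-3],2.5],
    [[0,0,0],[0,0,-1.5],2.5],
    [[0,0,0],[0,0,-1],2.5],
    [[0,0,0],[0,0,-1],2.5],
    [[0,0,0],[0,0,-1],2.5],
    [[0,0,0],[0,0,-1],2.5],
  ],
)

```text
clock: 5.72
position: [0.504, 0.217, 0.2068]
ee_rot: [-0.0, 0.993, 0.122, 0.001]
contact_force: [-0.5, 0.8, 3.7]
width: 0.033
gripper_force: 50.4
```

Call:
drive_tool(
  rows=[
    [[0,0,0],[0,0,-1.2],2.5],
    [[0,0,0],[0,0,-1.2],2.5],
    [[0,0,0],[0,0,-1.2],2.5],
    [[0,0,0],[0,0,-1.2],2.5],
    [[0,0,0],[0,0,-1.2],2.5],
    [[0,0,0],[0,0,-1.0],2.5],
    [[0,0,0],[0,0,0],2.5],
  ],
)

```text
clock: 6.6
position: [0.5001, 0.2159, 0.1339]
ee_rot: [0.001, 0.993, 0.122, -0.004]
contact_force: [-6.8, -1.6, -3.6]
width: 0.0329
gripper_force: 50.3
```

Run:
```python
from h import *
im=save('scene','s4.png')
cv2.imwrite('pics/c4.png',cv2.resize(im[60:200,270:410],None,fx=4,fy=4,interpolation=cv2.INTER_CUBIC)[:,:,::-1])
s=manip.get_state();print(s['position'],s['contact_force'],s['moment'],s['width'],s['gripper_force'])
```

```text
[0.49996896 0.2157818  0.13405565] [-5.86336922 -1.37771094 -4.67162826] [-0.29542748  1.17036549  0.01778738] 0.032883104141735446 50.29296398162842
```

View pics/c4.png

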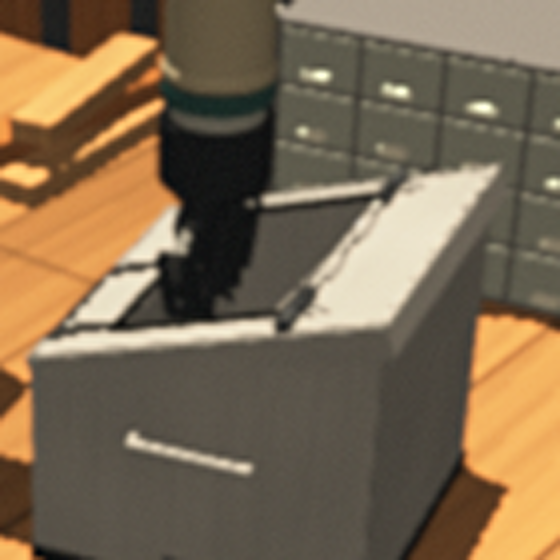

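The flap is pressed down inside and the gripper sits in the mouth at crop (200,290), with the body clear of the lid. I go a little deeper so the flap edge lies on the fingers, then release.

Call:
drive_tool(
  rows=[
    [[0,0,0],[0,0,-0.5],2.5],
    [[0,0,0],[0,0,-0.4],2.5],
    [[0,0,0],[0,0,0],2.5],
  ],
)

```text
clock: 7.02
position: [0.5028, 0.2166, 0.1268]
ee_rot: [0.0, 0.993, 0.122, -0.001]
contact_force: [-3.8, -0.3, -2.0]
width: 0.033
gripper_force: 50.3
```

Call:
drive_tool(
  rows=[
    [[0,0,0],[0,0,0],5.5],
    [[0,0,0],[0,0,0],5.5],
    [[0,0,0],[0,0,0],5.5],
    [[0,0,0],[0,0,0],5.5],
    [[0,0,0],[0,0,0],5.5],
    [[0,0,0],[0,0,0],5.5],
  ],
)

```text
clock: 7.78
position: [0.5041, 0.2169, 0.1276]
ee_rot: [-0.0, 0.993, 0.122, 0.001]
contact_force: [-1.6, -2.7, 3.1]
width: 0.0552
gripper_force: 1.8
```

Run:
```python
from h import *
im=save('scene','s5.png');t=save('top','t5.png')
f=lambda im,x,y:cv2.resize(im[y:y+140,x:x+100],None,fx=4,fy=4,interpolation=cv2.INTER_CUBIC)
cv2.imwrite('pics/c5.png',np.hstack([f(im,285,60),f(t,110,170)])[:,:,::-1])
s=manip.get_state();print(s['position'],s['contact_force'],s['moment'],s['width'],s['gripper_force'])
```

```text
[0.50407659 0.21695794 0.12759438] [-1.50442034 -2.53456071  2.60994941] [-0.35937277  0.18476729  0.0157324 ] 0.05507373016353143 1.786127770319581
```

View pics/c5.png

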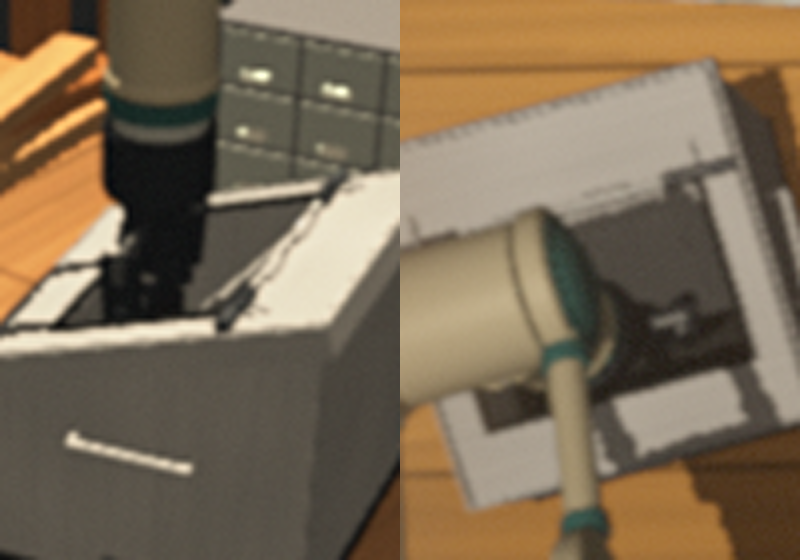

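Call:
drive_tool(
  rows=[
    [[0,0,0],[0,0,-0.3],6.5],
    [[0,0,0],[0.3,0.1,-0.3],6.5],
    [[0,0,0],[0.3,0.1,0],6.5],
    [[0,0,0],[0,0,0],6.5],
    [[0,0,0],[0,0,0],6.5],
  ],
)

```text
clock: 8.5
position: [0.5085, 0.2186, 0.1207]
ee_rot: [0.0, 0.993, 0.122, -0.001]
contact_force: [-3.3, -2.1, 0.0]
width: 0.0648
gripper_force: 1.8
```

Run:
```python
from h import *
for i in range(3):
    eyes.get_image('top')
    s=manip.get_state();print(s['position'],s['contact_force'],s['moment'],s['width'],s['gripper_force'])
```

```text
[0.50850773 0.21861824 0.12074783] [-4.47997605 -1.51639338  0.48824431] [-0.27763763  0.63417516  0.18340759] 0.06515157851772518 1.813421817496419
[0.50858005 0.21867098 0.12083901] [-3.20146731 -2.19347249 -0.57750158] [-0.33727564  0.62906496  0.12691338] 0.06534902584401603 1.805961700156331
[0.50872587 0.218712   0.12092337] [-4.48843428 -1.40257286  0.18081834] [-0.29321787  0.62661771  0.13839439] 0.06488571340566451 1.8178239930421114
```

The force is now only the flap pressing forward on the fingers, with no socket weight. I withdraw straight up.

Call:
drive_tool(
  rows=[
    [[0,0,0],[0,0,1],6.5],
    [[0,0,0],[0,0,1.5],6.5],
    [[0,0,0],[0,0,2],6.5],
    [[0,0,0],[0,0,2],6.5],
    [[0,0,0],[0,0,2],6.5],
    [[0,0,0],[0,0,3],6.5],
    [[0,0,0],[0,0,4],6.5],
    [[0,0,0],[0,0,4],6.5],
  ],
)

```text
clock: 9.65
position: [0.5118, 0.2196, 0.32]
ee_rot: [-0.001, 0.993, 0.122, 0.004]
contact_force: [1.2, -0.4, -0.4]
width: 0.065
gripper_force: 0.0
```

Call:
drive_tool(
  rows=[
    [[0,0,0],[0,-3,1],6.5],
    [[0,0,0],[0,-5,0],6.5],
    [[0,0,0],[0,-5.5,0],6.5],
    [[0,0,0],[0,-5.5,0],6.5],
    [[0,0,0],[0,-5,0],6.5],
    [[0,0,0],[0,0,0],6.5],
  ],
)

```text
clock: 10.4
position: [0.5119, -0.0247, 0.3286]
ee_rot: [0.002, 0.993, 0.119, 0.004]
contact_force: [-0.3, 1.4, -0.9]
width: 0.065
gripper_force: 0.0
```

Run:
```python
from h import *
im=save('scene','s6.png');t=save('top','t6.png')
f=lambda im,x,y:cv2.resize(im[y:y+225,x:x+150],None,fx=2.66,fy=2.66,interpolation=cv2.INTER_CUBIC)
cv2.imwrite('pics/c6.png',np.hstack([f(im,260,30),f(t,90,150)])[:,:,::-1])
s=manip.get_state();print(s['position'],s['contact_force'],s['width'],s['gripper_force'])
```

```text
[ 0.51115796 -0.02159429  0.32807113] [-0.04124004 -0.21961718 -0.62995591] 0.06501886401080231 0.0
```

View pics/c6.png

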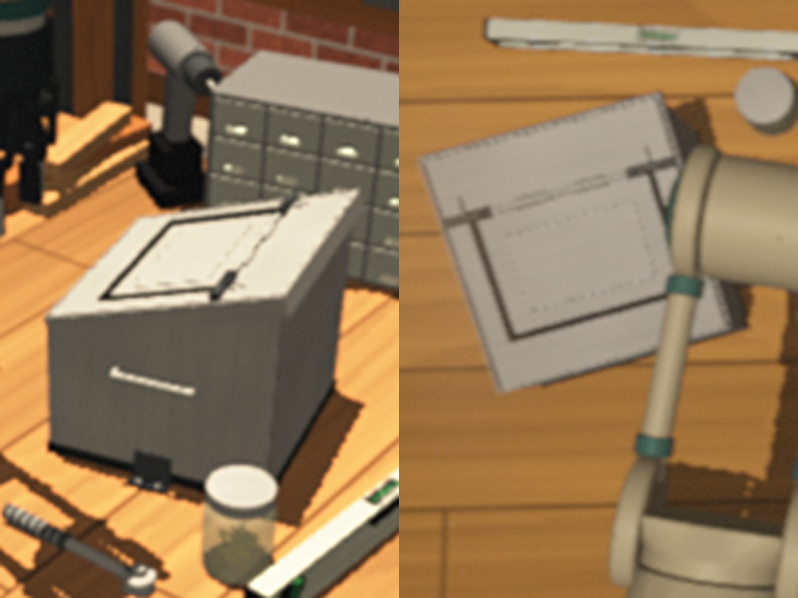

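View pics/s6.png

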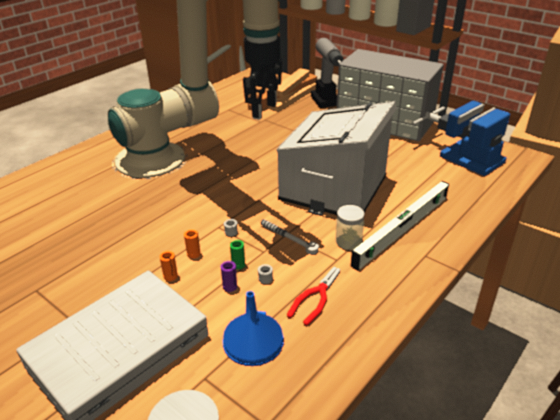

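The flap is flush and shut, with its outline at top (115–190, 215–280). The socket is no longer at (205,262) or in the jaws, and every other object is where it was. I hand the job in.

```bash
python3 -c "
from rig import job
print(job.sign_off())"
```

```text
the job is handed in; nothing more can be done
None
```

The cracked deep socket was pushed through the flap and let go inside the scrap bin (I couldn't see it in there), the flap has sprung shut, nothing else was moved, and the job was handed in at about 10.5 s.

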